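# Turn up the hob under the red pot

### The arm

A 6-joint arm with a two-finger parallel gripper is mounted at the origin on the work surface. World frame = base frame: x ahead of the robot, y to its left, z up, the work surface at z = 0. Lengths are in m, angles in rad, forces in N, time in s.
With the tool pointing down it reaches from about 0.275 to 0.85 m from the base axis. Payload 5.2 kg.
Tool frame: the origin (TCP) lies midway between the tips of the shut fingers; the grasp point (between the pads) lies grip_depth behind it (grip_depth is the distance from the TCP to the grasp point, in m); z points along the fingers, y is the line along which they close (so a half turn about z gives the same grasp; the last joint's range is limited). The gripper opens to 85 mm and grips with 20 to 120 N. Pads are 22 mm wide; open, the fingers measure 114 mm over their backs; the gripper's body (76 mm by 85 mm) begins 54 mm behind the grasp point. The pads swing forward as they close: fully open they stand 13 mm farther back than shut.
Start: joints at [1.011, 0.259, 1.535, -0, 1.348, -0.203], TCP at [0.192, 0.515, 0.231] pointing down, gripper open.
Joint ranges: [-3.14, 3.14], [-0.91, 2.08], [0.19, 2.58], [-1.22, 4.36], [0.22, 2.71], [-3.12, 3.12]. Speed limits (rad/s): [2.57, 2.57, 3.14, 3.14, 3.14, 3.14].

### API

Orientations are given as a unit quaternion [w, x, y, z].
In Python, from bench import reach, move_linear, movej, grip, wait, solve_ik, read_camera, PlanningError, job_done, current_time, current_qpos, current_joint_velocities, current_joint_torque, current_eef_pos, current_ee_rot, current_wrist_force, current_torque, current_grip_width, current_gripper_force, grip_depth gives the robot as it stands. The module is installed in compiled form; this text tells all that it offers. Calls block until the motion is done:
- reach(position, orientation): joint-space move of the TCP to a pose.
- move_linear(position, frame=None, velocity=0.15): straight line of the TCP; frame=None keeps the orientation; velocity is the mean speed in m/s.
- movej(angles): joint-space move.
- grip(opening, f_grip=None): finger opening in m; f_grip is the grip in N (None keeps the last); returns when the fingers have stopped.
- wait(seconds).
- solve_ik(position, orientation): joint angles nearest the present ones, or None.
- read_camera(name): name is "side" or "top"; returns a dict with "frame" (400x640x3 uint8, blue, green, red), "mtx" (3x3 intrinsics, pixels), "world_to_cam" (4x4, takes a point from world to camera coordinates). Camera axes: x right, y down, z forward; pixel columns grow to the right and rows downward; lengths in m; the calibration is good to about 2 mm. A picture is of the moment at which its call begins. There is no depth.
A pose or a line that the arm cannot do raises PlanningError and nothing moves.
- job_done(): hands the job in; it is judged then, once.
Readings, each from a call of its own:
- current_time(): time.
- current_qpos(): joint angles.
- current_joint_velocities(): joint speeds.
- current_joint_torque(): joint torques, N m.
- current_eef_pos(): TCP position.
- current_ee_rot(): TCP orientation.
- current_wrist_force(): force on the tool from outside, world axes, zero at the start.
- current_torque(): the same for the moment, N m.
- current_grip_width(): finger opening in m.
- current_gripper_force(): force on a finger pad.
Only numpy, scipy, OpenCV 4.12 (cv2) and the standard library are available. Lean on these libraries where they do the work, as an engineer would, in place of code of your own. Each camera call takes 0.05 s, during which the arm holds its last target. There are 200 camera calls.

### The job

Turn the cooking zone under the red pot up to full: run the fingertips lightly along that zone's curved touch strip, over its five red dots from the smallest to the largest, staying in contact between them, and finish holding them still and lightly pressed on the largest dot. Press gently, never touch the other zone's strip, and leave the pots, the jar and the salt cup where they stand.

Things in the scene. Friction and masses are not known exactly. Their poses are not given: they have to be found in the camera images.
- hob: Built-in glass hob, fixed, black glass plate 380 (its x) x 620 (its y) x 6 mm, origin under its centre on the worktop, z up. Its x axis points from the two cooking zones to the two touch strips; 'left' is its +y side.
- red_pot: Red open cooking pot with two black loop ears, 120 mm across (166 mm over the ears), 70 mm high, loose, standing on one of the two cooking zones (either one). Origin at the centre of its underside. Leave it where it is.
- steel_pot: Bare-metal pot of the same shape and size, loose, on the other zone. Origin at the centre of its underside. Leave it.
- spice_jar: Small jar with green cap, 44 mm across, 75 mm high, loose, on the glass between the zones. Origin under its centre. Leave it.
- salt_cup: Small turned wooden salt cup, 48 mm across, 38 mm high, loose, on the glass between the strips. Origin under its centre. Leave it.
- zone_left (a point): Centre of the left cooking zone (184 mm grey ring) on the glass, 6 mm above the worktop. It is the centre of the left strip's arc.
- zone_right (a point): Centre of the right cooking zone on the glass; the centre of the right strip's arc.
- left_mark1: Mark 1 of 5 (smallest) on the left strip: a red dot 7 mm across on a 28 x 22 mm piece of the strip. Origin at the dot's centre on the strip's top face, z up, x pointing away from the zone's centre.
- left_mark2: Mark 2 of 5 (second) on the left strip: a red dot 10 mm across on a 28 x 22 mm piece of the strip. Origin at the dot's centre on the strip's top face, z up, x pointing away from the zone's centre.
- left_mark3: Mark 3 of 5 (third) on the left strip: a red dot 13 mm across on a 28 x 22 mm piece of the strip. Origin at the dot's centre on the strip's top face, z up, x pointing away from the zone's centre.
- left_mark4: Mark 4 of 5 (fourth) on the left strip: a red dot 16 mm across on a 28 x 22 mm piece of the strip. Origin at the dot's centre on the strip's top face, z up, x pointing away from the zone's centre.
- left_mark5: Mark 5 of 5 (largest) on the left strip: a red dot 19 mm across on a 28 x 22 mm piece of the strip. Origin at the dot's centre on the strip's top face, z up, x pointing away from the zone's centre.
- right_mark1: Mark 1 of 5 (smallest) on the right strip: a red dot 7 mm across on a 28 x 22 mm piece of the strip. Origin at the dot's centre on the strip's top face, z up, x pointing away from the zone's centre.
- right_mark2: Mark 2 of 5 (second) on the right strip: a red dot 10 mm across on a 28 x 22 mm piece of the strip. Origin at the dot's centre on the strip's top face, z up, x pointing away from the zone's centre.
- right_mark3: Mark 3 of 5 (third) on the right strip: a red dot 13 mm across on a 28 x 22 mm piece of the strip. Origin at the dot's centre on the strip's top face, z up, x pointing away from the zone's centre.
- right_mark4: Mark 4 of 5 (fourth) on the right strip: a red dot 16 mm across on a 28 x 22 mm piece of the strip. Origin at the dot's centre on the strip's top face, z up, x pointing away from the zone's centre.
- right_mark5: Mark 5 of 5 (largest) on the right strip: a red dot 19 mm across on a 28 x 22 mm piece of the strip. Origin at the dot's centre on the strip's top face, z up, x pointing away from the zone's centre.
- strip_left: Grey sprung arc-shaped bar before the left zone, 160 mm radius to its middle line, 28 mm wide, about 100 degrees; origin at the arc's centre, level with its flat top, 13 mm above the glass. left_mark1 is at the hob's outer end, left_mark5 at the inner end; marks 22.4 degrees (62 mm) apart, 40 mm bare strip between. It sinks level as a whole: 1.5 N per mm, 6 mm to its stop (9 N).
- strip_right: Grey sprung arc-shaped bar before the right zone, 160 mm radius to its middle line, 28 mm wide, about 100 degrees; origin at the arc's centre, level with its flat top, 13 mm above the glass. right_mark1 is at the hob's outer end, right_mark5 at the inner end; marks 22.4 degrees (62 mm) apart, 40 mm bare strip between. It sinks level as a whole: 1.5 N per mm, 6 mm to its stop (9 N).

How it is judged:
On the way, in this order (a step that is already met when the one before it is completed fails the run):
1. fingertips touch the smallest dot of the strip belonging to the red pot's zone (((horizontal distance between red_pot and zone_left below 0.06 m and contact force between the fingers and left_mark1 above 0.3 N) or (horizontal distance between red_pot and zone_right below 0.06 m and contact force between the fingers and right_mark1 above 0.3 N))), for 0.04 s.
2. they stay on the strip as they go on to the next dot (((horizontal distance between red_pot and zone_left below 0.06 m and contact force between the fingers and strip_left above 0.3 N and contact force between the fingers and left_mark1 below 0.05 N and contact force between the fingers and left_mark2 below 0.05 N) or (horizontal distance between red_pot and zone_right below 0.06 m and contact force between the fingers and strip_right above 0.3 N and contact force between the fingers and right_mark1 below 0.05 N and contact force between the fingers and right_mark2 below 0.05 N))), for 0.02 s.
3. fingertips touch the second dot of the strip belonging to the red pot's zone (((horizontal distance between red_pot and zone_left below 0.06 m and contact force between the fingers and left_mark2 above 0.3 N) or (horizontal distance between red_pot and zone_right below 0.06 m and contact force between the fingers and right_mark2 above 0.3 N))), for 0.04 s.
4. they stay on the strip as they go on to the next dot (((horizontal distance between red_pot and zone_left below 0.06 m and contact force between the fingers and strip_left above 0.3 N and contact force between the fingers and left_mark2 below 0.05 N and contact force between the fingers and left_mark3 below 0.05 N) or (horizontal distance between red_pot and zone_right below 0.06 m and contact force between the fingers and strip_right above 0.3 N and contact force between the fingers and right_mark2 below 0.05 N and contact force between the fingers and right_mark3 below 0.05 N))), for 0.02 s.
5. fingertips touch the third dot of the strip belonging to the red pot's zone (((horizontal distance between red_pot and zone_left below 0.06 m and contact force between the fingers and left_mark3 above 0.3 N) or (horizontal distance between red_pot and zone_right below 0.06 m and contact force between the fingers and right_mark3 above 0.3 N))), for 0.04 s.
6. they stay on the strip as they go on to the next dot (((horizontal distance between red_pot and zone_left below 0.06 m and contact force between the fingers and strip_left above 0.3 N and contact force between the fingers and left_mark3 below 0.05 N and contact force between the fingers and left_mark4 below 0.05 N) or (horizontal distance between red_pot and zone_right below 0.06 m and contact force between the fingers and strip_right above 0.3 N and contact force between the fingers and right_mark3 below 0.05 N and contact force between the fingers and right_mark4 below 0.05 N))), for 0.02 s.
7. fingertips touch the fourth dot of the strip belonging to the red pot's zone (((horizontal distance between red_pot and zone_left below 0.06 m and contact force between the fingers and left_mark4 above 0.3 N) or (horizontal distance between red_pot and zone_right below 0.06 m and contact force between the fingers and right_mark4 above 0.3 N))), for 0.04 s.
8. they stay on the strip as they go on to the next dot (((horizontal distance between red_pot and zone_left below 0.06 m and contact force between the fingers and strip_left above 0.3 N and contact force between the fingers and left_mark4 below 0.05 N and contact force between the fingers and left_mark5 below 0.05 N) or (horizontal distance between red_pot and zone_right below 0.06 m and contact force between the fingers and strip_right above 0.3 N and contact force between the fingers and right_mark4 below 0.05 N and contact force between the fingers and right_mark5 below 0.05 N))), for 0.02 s.
9. fingertips touch the largest dot of the strip belonging to the red pot's zone (((horizontal distance between red_pot and zone_left below 0.06 m and contact force between the fingers and left_mark5 above 0.3 N) or (horizontal distance between red_pot and zone_right below 0.06 m and contact force between the fingers and right_mark5 above 0.3 N))), for 0.04 s.
At the end, for the whole second after the job is handed in: The fingertips rest on the largest dot of the strip of the red pot's zone with 0.3 to 15 N, the strip at rest (under 20 mm/s), and pots, jar and salt cup are within 20 mm of where they began (((horizontal distance between red_pot and zone_left below 0.06 m and contact force between the fingers and left_mark5 between 0.3 and 15 N and linear speed of left_mark5 below 0.02 m/s) or (horizontal distance between red_pot and zone_right below 0.06 m and contact force between the fingers and right_mark5 between 0.3 and 15 N and linear speed of right_mark5 below 0.02 m/s)) and distance of each of red_pot, steel_pot, spice_jar, salt_cup from where it was at the start of the episode below 0.02 m); the arm keeps its last pose, push and grip.
It fails at once if a touch strip is pushed harder than 15 N (contact force between anything else and strip_left above 15 N or contact force between anything else and strip_right above 15 N).
It fails at once if the strip of the other zone is touched ((horizontal distance between red_pot and zone_left below 0.06 m and contact force between anything else and strip_right above 0.5 N) or (horizontal distance between red_pot and zone_right below 0.06 m and contact force between anything else and strip_left above 0.5 N)).
It fails at once if a pot is shifted more than 20 mm, lifted or tipped (distance of any of red_pot, steel_pot from where it was at the start of the episode above 0.02 m or angle between any of red_pot, steel_pot's own z axis and vertical above 0.3 rad).
It fails at once if the jar or the salt cup is shifted more than 20 mm, lifted or tipped (distance of any of spice_jar, salt_cup from where it was at the start of the episode above 0.02 m or angle between any of spice_jar, salt_cup's own z axis and vertical above 0.3 rad).
It also fails if it takes over 42 s, if anything falls off the work surface, if the arm or the gripper's body presses on something with over 40 N, if the wrist force passes 120 N, or if a joint passes its speed limit or range.

## Working session

There is one attempt and no reset: what is moved stays moved. The work goes in short steps, each a Python script; the robot and the scene stay as the last script left them, time stands still between calls to the robot, and variables do not carry over. Pictures are saved under pics/ and viewed, at most 10 in all, crops included, and the job is handed in when it is done.

```bash
mkdir -p pics; python3 - <<'E'
from bench import *
import cv2,numpy as np
for n in("top","side"):
    c=read_camera(n); cv2.imwrite(f"pics/{n}0.png",c["frame"]); np.savez(n+"0.npz",**c)
    print(n,c["mtx"].tolist(),np.round(c["world_to_cam"],4).tolist())
print(current_time(),current_eef_pos(),current_ee_rot(),grip_depth if not callable(grip_depth) else grip_depth(),current_wrist_force())
E
```

```text
top [[466.7528648780993, 0.0, 321.01948365083126], [0.0, 466.7528648780993, 204.89369502490638], [0.0, 0.0, 1.0]] [[-0.0232, -0.9996, -0.0147, 0.0317], [-0.9947, 0.0246, -0.0999, 0.5084], [0.1003, 0.0123, -0.9949, 1.148], [0.0, 0.0, 0.0, 1.0]]
side [[402.6579132603311, 0.0, 317.96154015093026], [0.0, 402.6579132603311, 196.27706527048312], [0.0, 0.0, 1.0]] [[0.733, -0.6803, 0.0022, -0.3948], [-0.5216, -0.5641, -0.6401, 0.3189], [0.4367, 0.468, -0.7683, 0.6802], [0.0, 0.0, 0.0, 1.0]]
0.1 [0.19181092 0.51495198 0.23056608] [-3.05454280e-04  1.77445766e-01  9.84130234e-01 -7.67440498e-04] 0.0187 [-0.41243989  0.2746462   0.05780534]
```

View pics/top0.png

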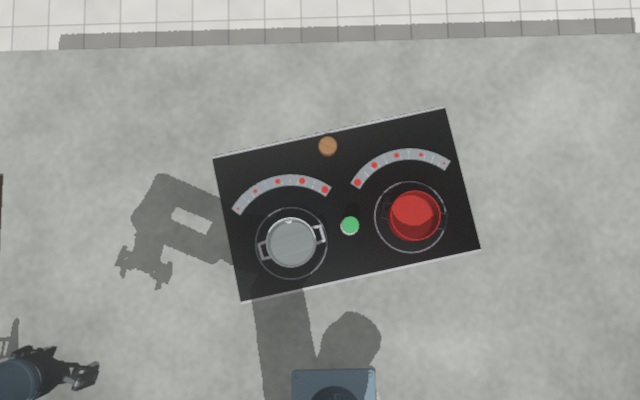

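View pics/side0.png

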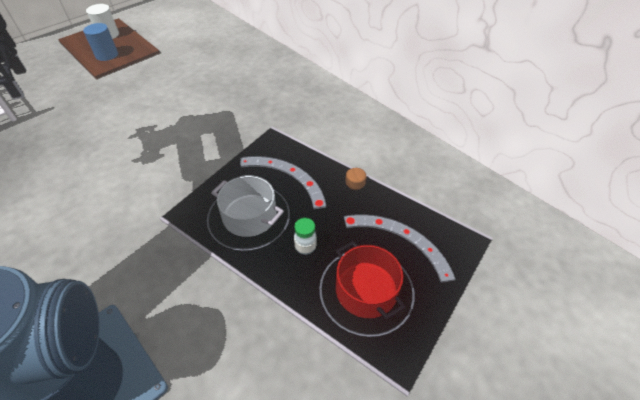

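Both pictures show the red pot on the right zone. The right strip's dots run from the smallest at top (447,163) to the largest at (357,183), and the salt cup is at (327,146). I'll fit the strip's arc to the dots from both cameras.

```bash
cat > fit.py <<'E'
import cv2,numpy as np
from scipy.optimize import least_squares
guess={"top":[(447,163),(421,155),(397,155),(374,165),(357,183)],"side":[(446,275),(430,250),(407,231),(379,222),(350,221)]}
obs={};cam={}
for n in guess:
    c=np.load(n+"0.npz");cam[n]=c;f=c["frame"].astype(int)
    w=np.clip(f[...,2]-np.maximum(f[...,0],f[...,1])-25,0,None).astype(float);o=[]
    for u,v in guess[n]:
        for _ in range(3):
            a,b=int(round(u))-7,int(round(v))-7
            p=w[b:b+15,a:a+15];yy,xx=np.mgrid[b:b+15,a:a+15]
            s=p.sum();u,v=(p*xx).sum()/s,(p*yy).sum()/s
        o.append((u,v))
    obs[n]=np.array(o)
def pts(q,z=.019):
    a=q[2]+np.radians(22.4)*np.arange(-2,3)
    return np.c_[q[0]+.16*np.cos(a),q[1]+.16*np.sin(a),np.full(5,z)]
def proj(n,P):
    c=cam[n];X=P@c["world_to_cam"][:3,:3].T+c["world_to_cam"][:3,3]
    x=X@c["mtx"].T;return x[:,:2]/x[:,2:]
def fit(ns):
    return least_squares(lambda q:np.concatenate([(proj(n,pts(q))-obs[n]).ravel() for n in ns]),[.5,-.15,.2],loss="soft_l1")
if __name__=="__main__":
    for ns in(["top"],["side"],["top","side"]):
        r=fit(ns);print(ns,r.x,np.sqrt(np.mean(r.fun**2)))
    print(pts(r.x),obs);np.save("arc.npy",r.x)
E
python3 fit.py
```

```text
['top'] [ 0.47630096 -0.20558818  0.19353491] 0.020597173790671556
['side'] [ 0.4769457  -0.20569021  0.19602637] 0.05092737643458342
['top', 'side'] [ 0.47663123 -0.20566564  0.19495008] 0.09948386295019289
[[ 0.60985197 -0.29427848  0.019     ]
 [ 0.63356767 -0.23682582  0.019     ]
 [ 0.63360041 -0.17467083  0.019     ]
 [ 0.60994526 -0.11719321  0.019     ]
 [ 0.56617196 -0.07306678  0.019     ]] {'top': array([[443.59574468, 162.83333333],
       [420.55192532, 154.20536756],
       [396.11235955, 154.8129544 ],
       [373.82064994, 164.48745372],
       [356.9784796 , 181.93683622]]), 'side': array([[446.10640871, 274.56831923],
       [429.73950617, 249.33271605],
       [406.18733509, 231.06445533],
       [378.54015512, 221.27745809],
       [350.02265911, 220.2664112 ]])}
```

```bash
cat > h.py <<'E'
from bench import *
import numpy as np
from scipy.spatial.transform import Rotation
q=np.load("arc.npy"); S=np.radians(22.4)
def pose(k,z,s=-1):   # k: mark number 1..5 (may be fractional)
    a=q[2]+S*(k-3); r=np.array([np.cos(a),np.sin(a),0])
    R=np.c_[s*np.cross(r,[0,0,-1]),s*r,[0,0,-1]]
    return [q[0]+.16*r[0],q[1]+.16*r[1],z],np.roll(Rotation.from_matrix(R).as_quat(),1)
E
python3 - <<'E'
from h import *
for s in(1,-1):
    for k in(1,3,5): print(s,k,np.round(solve_ik(*pose(k,.02,s)),2))
s=min((1,-1),key=lambda s:max(abs(solve_ik(*pose(k,.02,s))[5]) for k in(1,3,5)))
print("s",s); open("s.txt","w").write(str(s))
grip(0.0,20); reach(*pose(1,.22,s)); move_linear(pose(1,.045,s)[0],velocity=.12); wait(.3)
print(current_time(),current_eef_pos(),pose(1,.045,s)[0],current_wrist_force(),current_grip_width())
import cv2
c=read_camera("side");cv2.imwrite("pics/side1.png",cv2.resize(c["frame"][150:330,300:540],(800,600)))
E
```

```text
1 1 [-0.61  0.67  1.43 -0.    1.04 -0.03]
1 3 [-0.44  0.64  1.49 -0.    1.01 -0.63]
1 5 [-0.32  0.52  1.73 -0.    0.9  -1.3 ]
-1 1 [-0.61  0.67  1.43 -0.    1.04  3.11]
-1 3 [-0.44  0.64  1.49 -0.    1.01  2.51]
-1 5 [-0.32  0.52  1.73 -0.    0.9   1.84]
s 1
5.9583 [ 0.61002539 -0.29436791  0.04537972] [np.float64(0.6098519704739), np.float64(-0.2942784832855411), 0.045] [-0.86320873 -0.03301085 -0.34494673] 0.00021775973011187692
```

View pics/side1.png

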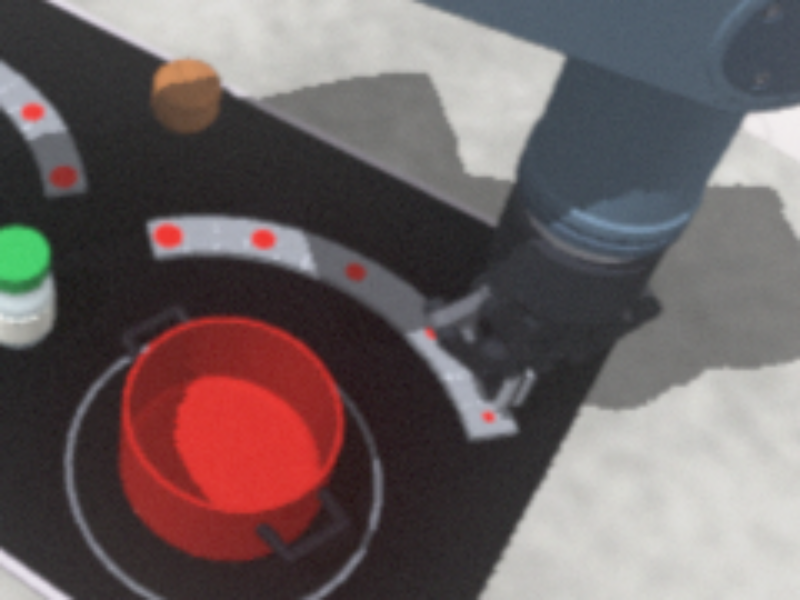

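The shut fingers are directly above mark 1 (dot at (488,417) in the crop). Next I'll descend under force watch.

```bash
cat >> h.py <<'E'
s=1
def fz(n=8):
    v=[]
    for _ in range(n): wait(.01); v.append(current_wrist_force()[2])
    return np.mean(v)
E
python3 - <<'E'
from h import *
b=fz(20); z=.022; move_linear(pose(1,z)[0] if 0 else pose(1,z,1)[0],velocity=.05)
print("bias",b)
while z>.012:
    f=fz()-b; print(round(z*1e3,1),round(current_eef_pos()[2]*1e3,2),round(f,2))
    if abs(f)>2.5: break
    z-=.0006; move_linear(pose(1,z,1)[0],velocity=.02)
open("z.txt","w").write(f"{z} {b}"); print(current_time())
E
```

```text
bias 0.023132344297988206
22.0 22.12 0.03
21.4 21.67 -0.19
20.8 20.81 -0.08
20.2 20.17 0.21
19.6 19.57 -0.1
19.0 19.02 0.32
18.4 18.5 0.68
17.8 17.9 1.9
17.2 17.33 2.38
16.6 16.74 3.62
9.7
```

```bash
python3 - <<'E'
from h import *
z,b=map(float,open("z.txt").read().split())
for k in np.linspace(1,5,29)[1:]:
    p,o=pose(k,z,1); move_linear(p,o,velocity=.03)
    f=fz(5)-b; e=np.linalg.norm(current_eef_pos()[:2]-np.array(p[:2]))
    print(f"{k:.2f} z{z*1e3:.2f} f{f:.2f} e{e*1e3:.1f} t{current_time():.1f}")
    z+=np.clip((f-3.5)*.0003,-.0004,.0006)
wait(.3); print(fz(20)-b,current_wrist_force(),current_joint_velocities().round(3) if hasattr(current_joint_velocities(),'round') else '')
import cv2
c=read_camera("side");cv2.imwrite("pics/side2.png",cv2.resize(c["frame"][130:340,250:530],(800,600)))
E
```

```text
1.14 z16.60 f3.41 e0.6 t10.2
1.29 z16.57 f3.72 e0.6 t10.7
1.43 z16.64 f3.72 e0.6 t11.2
1.57 z16.71 f3.15 e0.6 t11.7
1.71 z16.60 f3.26 e0.6 t12.2
1.86 z16.53 f4.06 e0.6 t12.7
2.00 z16.70 f3.24 e0.7 t13.1
2.14 z16.62 f3.52 e0.6 t13.6
2.29 z16.62 f4.08 e0.6 t14.1
2.43 z16.80 f3.16 e0.7 t14.6
2.57 z16.70 f3.51 e0.6 t15.1
2.71 z16.70 f3.32 e0.6 t15.6
2.86 z16.65 f3.89 e0.6 t16.1
3.00 z16.76 f3.69 e0.7 t16.6
3.14 z16.82 f3.17 e0.6 t17.1
3.29 z16.72 f3.35 e0.6 t17.6
3.43 z16.68 f3.66 e0.6 t18.1
3.57 z16.73 f3.89 e0.7 t18.6
3.71 z16.84 f3.16 e0.7 t19.0
3.86 z16.74 f3.74 e0.6 t19.5
4.00 z16.81 f3.69 e0.7 t20.0
4.14 z16.87 f2.99 e0.7 t20.5
4.29 z16.72 f4.07 e0.5 t21.0
4.43 z16.89 f3.44 e0.6 t21.5
4.57 z16.87 f3.04 e0.6 t22.0
4.71 z16.73 f3.94 e0.5 t22.5
4.86 z16.86 f3.49 e0.5 t23.0
5.00 z16.86 f3.69 e0.5 t23.5
3.5551382853353655 [-1.58183094  1.80170373  4.34286164] [-0.     0.    -0.001  0.    -0.     0.001]
```

View pics/side2.png

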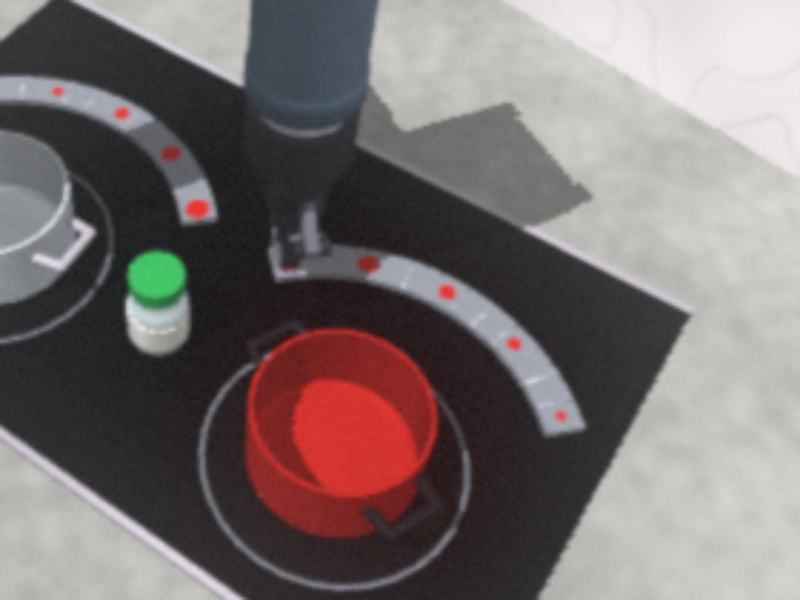

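The fingers rest on the largest dot (about (290,262) in the crop) with about 3.6 N. The pot and jar look undisturbed; the salt cup is hidden behind the arm.

```bash
python3 -c "
from bench import *
print(job_done(),current_time())"
```

```text
the job is handed in; nothing more can be done
the job is handed in; nothing more can be done
```

I ran the fingertips along the right strip (the red pot's zone) from the smallest to the largest dot at about 3–4 N, without lifting. They were resting still on the largest dot at about 3.6 N when I handed the job in at about 24 s; no pass/fail verdict came back.

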